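Hold the robot's brake-release button in with a screwdriver

ROBOT

A 6-joint arm with a two-finger parallel gripper is mounted at the origin on a cart in front of the work surface, level with it; the furniture and walls round the work are solid. World frame = base frame: x ahead of the robot, y to its left, z up, the work surface at z = 0. Lengths are in mm, angles in rad, forces in N, time in s.
With the tool pointing down it reaches from about 400 to 925 mm from the base axis. Payload 12.5 kg.
Tool frame: the origin (TCP) lies midway between the tips of the shut fingers; the grasp point (between the pads) lies 19 mm behind it; z points along the fingers, y is the line along which they close (so a half turn about z gives the same grasp; the last joint's range is limited). The gripper opens to 95 mm and grips with 3 to 60 N. Pads are 20 mm wide; open, the fingers measure 119 mm over their backs; the gripper's body (75 mm by 180 mm) begins 59 mm behind the grasp point.
Start: joints at [-1.32, 0.491, 1.559, -0, 1.092, -0.106], TCP at [218.322, -585.647, 214.661] pointing down, gripper open.
Joint ranges: [-3.1, 3.1], [-0.84, 2.19], [0.05, 2.79], [-1.13, 4.28], [0.06, 2.93], [-2.69, 2.69]. Speed limits (rad/s): [2.22, 2.22, 2.79, 3.14, 3.14, 3.14].

INTERFACE

Orientations are given as [roll, pitch, yaw] about the fixed x, y, z axes, in that order (R = Rz(yaw) Ry(pitch) Rx(roll)).
In Python, from cell import readout, eyes, env gives the robot as it stands.
- The arm moves only by the tool move_arm, never from a script. Its argument "plan" is a list of rows, each a list of 3 entries, a list of its own where there are three numbers: the turn, a rotation vector about the tool's x, y, z in degrees, then the shift along the tool's x, y, z in m, then the gripper command: -1 is shut, 1 is fully open, values between are in proportion. In form: [[[ax, ay, az], [x, y, z], jaw], ...]. A call has 1 to 5 rows; each row is the pose to reach, as a shift and turn from the pose commanded when the call began, along the tool's axes at that moment; what a row does not reach only later rows make up. A row lasts 1/8 s, in which the tool goes at most 62.5 mm and 10.7 degrees, less where a joint would pass 70% of its speed; a pose out of reach is approached as far as the arm can. A call with a gripper value outside its range is refused whole. The fingers move at their own pace and stop on an object; the grip force is fixed at half the most. Time passes only in rows, so rows that repeat a pose let the fingers close. It gives the time, the measured TCP pose, the force, the opening and the grip force at its end, in the units of the state.
- readout.state(): the state, without advancing time (a new reading comes with each control period).
- eyes.read_camera(name): name is "scene" or "side" or "wrist"; returns a dict with "img" (480x640x3 uint8, red, green, blue), "K" (3x3 intrinsics, pixels), "extrinsics" (4x4, takes a point from camera to world coordinates). Camera axes: x right, y up, looking along -z (the intrinsics and any distortion apply to the point x, -y, -z); pixel columns grow to the right and rows downward; lengths in mm; the calibration is good to about 2 mm. A picture is of the moment at which its call begins. There is no depth.
- env.job_done(): hands the job in; it is judged then, once.
Trained networks look in a picture, given as the dict that the camera call returned (one of the last four; its "shot" number tells which), for a name from the list of things; names that differ only in an ending like _2 or _b are one class to them, and where a whole thing is asked for, a point or a joint stands for the part that bears it (a point fixed in the world has none). Each returns a list of dicts, best first, with "score" (0 to 1); they miss things now and then, are a little off and sometimes report something else, mostly with a low value. They report only what shows in the picture. A call takes as long as a camera call.
- eyes.cut_out(picture, name): "mask" (480x640 bool, what is visible of it) and "uv" ([column, row] in pixels, amid what is visible of it).
The state is a dict: "t": time; "joints": joint angles; "qvel": joint speeds; "tau": joint torques, N m; "eef_pos": TCP position; "tcp_rot": TCP orientation; "ft_force": force on the tool from outside, world axes, zero at the start; "moment": the same for the moment, N m; "opening": opening from 0.0 (shut) to 1.0 (fully open); "grip_force": force on a finger pad.
Only numpy, scipy, OpenCV 4.12 (cv2) and the standard library are available. Lean on these libraries where they do the work, as an engineer would, in place of code of your own. Each camera call takes 0.05 s, during which the arm holds its last target. There are 200 camera calls.

TASK

Slide the shutter on the front of the grey brake-release unit fully open, then take the screwdriver and reach its blade through the round port that was behind the shutter. With it press the recessed button fully in, without forcing it, and finish like that: the brakes stay open only while the button is held, so your program ends while you still grip the screwdriver and hold the button in. Leave the other tools and small things on the bench where they lie.

Things in the scene. Friction and masses are not known exactly. Their poses are not given: they have to be found in the camera images.
- release_unit: Grey metal box bolted to the worktop, 90 deep (x), 160 wide (y), 92 mm high (z); feet 180 mm wide over all; on its +y side a cable reaches 133 mm from the middle. Origin: middle of its underside. The aluminium front panel, at x = -45 mm, faces -x, roughly to the robot. Its right part holds the shutter in two level guides; left of them are a small capped socket and a lamp.
- port (a point): Centre of the port, a 16 mm round hole in the front panel, at (-45, -35, 52) mm of the unit; axes as the unit's: x into the hole, y to the unit's left, z up. The bore runs straight in along x; the button's face is 28 mm behind the panel face when out. The shutter hides the port at the start.
- shutter (a joint): Steel shutter plate, 46 wide, 34 mm high, that slides along the unit's +y (to the left as seen facing the panel). 0 = closed over the port, 0.050 m = fully open at its stop. It starts up to 10 mm open. Drag about 1.5 N; it stays where it is left.
- shutter_knob (a point): Gripping point on the shutter's thumb knob: a black knurled cylinder 12 mm thick, level along the unit's x, standing out from the panel (its grip length spans 12 to 28 mm in front of the panel face). The point is on its axis, 18 mm in front of the panel, at the port's height, in the middle of the plate; axes as the unit's.
- button (a joint): Spring push button, 14 mm across, at the bottom of the bore. 0 = out, 0.005 m = fully in; moves along the unit's +x. Spring: 2 N to start, 6 N fully in; springs back when released.
- screwdriver: Screwdriver with an orange handle, 188 mm long, about 70 g, lying on the worktop. Its long axis is its y: blade toward -y, handle from y = 0 to 93 mm, 25 mm thick; the steel shank is 6 mm thick, 94 mm long. Origin: near the front end of the handle, at its underside. It lies on its handle, the blade about 2 degrees lower than the handle, tip about 7 mm over the worktop.
- screwdriver_grip (a point): On the screwdriver's axis inside the handle, 43 mm behind the origin (near the centre of mass), 137 mm from the blade's end; about 11 mm above the worktop at the start. Axes as the screwdriver's: blade toward -y.
- blade_tip (a point): End of the screwdriver's blade, on its axis. Axes as the screwdriver's.
- marker_pen: Bystander: capped marker pen, 17x135x16 mm, lying; origin under its middle, long axis its y.
- brush: Bystander: flat brush, 31x179x11 mm, lying; origin under its middle, long axis its y.
- hex_key_1: Bystander: L-shaped hex key, 31x83x5 mm, lying; origin under its middle, long arm along its y.
- calliper: Bystander: steel calliper, 60x212x12 mm, lying; origin under its middle, long axis its y.
- lens_cap_1: Bystander: round black lens cap, 40 mm across, 10 mm high; origin under its middle.
- tweezers: Bystander: steel tweezers, 14x126x8 mm, lying; origin under its middle, long axis its y.
- frame_post (a point): Fixed upright post of the cell frame at the right front corner of the bench, 40x40 mm, from the floor to over 1 m above the worktop; point on its axis, 0.1 m above the worktop. An arm that starts to the right of it has to draw in towards its base before it swings to the bench.

How it is judged (in metres and radians):
On the way, in this order (a step that is already met when the one before it is completed fails the run):
1. the shutter is slid fully open (value of joint shutter above 0.046 m), for 0.2 s.
2. the screwdriver is picked up in the fingers (contact force between the fingers and screwdriver above 3 N and height (world z) of screwdriver_grip above 0.035 m), for 0.2 s.
3. its blade is in the port, short of or at the button (x of blade_tip in the frame of port above 0.02 m and y of blade_tip in the frame of port between -0.009 and 0.009 m and z of blade_tip in the frame of port between -0.009 and 0.009 m), for 0.1 s.
At the end, for the whole second after the job is handed in: The shutter is open (within 4 mm of its stop), the screwdriver is held in the fingers, its handle clear of the worktop and its blade in the port, and with more than 2.5 N it keeps the button pressed to within 0.8 mm of its full 5 mm travel (all of step 2 and all of step 3 and value of joint button above 0.0042 m and contact force between screwdriver and button above 2.5 N and value of joint shutter above 0.046 m); the arm keeps its last pose, push and grip.
It fails at once if the screwdriver forces the unit or its button (over 40 N) (contact force between screwdriver and release_unit above 40 N).
It fails at once if another thing on the bench is shifted by more than 3 cm (distance of any of marker_pen, brush, hex_key_1, calliper, lens_cap_1, tweezers from where it was at the start of the episode above 0.03 m).
It also fails if it takes over 70 s, if anything falls off the work surface, if the arm or the gripper's body presses on something with over 40 N, if the wrist force passes 120 N, or if a joint passes its speed limit or range.

## Working session

There is one attempt and no reset: what is moved stays moved. The work goes in short steps, Python scripts to look and compute and a tool call to move; the robot and the scene stay as the last step left them, time stands still between calls to the robot, and variables do not carry over. Pictures are saved under pics/ and viewed, at most 10 in all, crops included, and the job is handed in when it is done.

Besides the shell and the picture viewer there is one more tool, called as name(argument=value, ...), one argument or row to a line, values as JSON. move_arm: Moves the arm, as the interface text tells. Its arguments: {"type":"object","properties":{"plan":{"type":"array","items":{"type":"array"}}},"required":["plan"]}

```bash
ls; mkdir -p pics; cat > h.py <<'E'
import numpy as np, cv2
from scipy.spatial.transform import Rotation as R
from cell import readout, eyes, env
E
python3 - <<'E'
from h import *
print(readout.state())
for n in ["scene","side"]:
    p=eyes.read_camera(n); cv2.imwrite(f"pics/{n}0.png",p["img"][:,:,::-1])
    print(n,p["K"].round(1).tolist(),p["extrinsics"].round(3).tolist(),[k for k in p])
    for o in ["release_unit","shutter","shutter_knob","screwdriver","marker_pen","brush","hex_key_1","calliper","lens_cap_1","tweezers"]:
        for d in eyes.cut_out(p,o)[:2]: print(o,round(d["score"],2),np.round(d["uv"]),d["mask"].sum())
E
```

```text
pics
{'t': 0.0, 'joints': array([-1.31959625e+00,  4.91559710e-01,  1.55947096e+00,  2.47160090e-05,
        1.09171249e+00, -1.05604890e-01]), 'qvel': array([ 2.42001715e-06,  1.08932165e-03, -1.73863048e-03, -6.24041224e-05,
       -3.28745736e-04,  3.19476162e-04]), 'tau': array([-3.79644247e-03, -6.12650228e+01, -2.58182573e+01,  6.90938439e-02,
        4.82719636e-02, -8.85131567e-05]), 'eef_pos': array([ 218.26107574, -585.37621658,  214.05425379]), 'tcp_rot': array([-3.14045087e+00, -1.43071599e-04,  3.56793484e-01]), 'ft_force': array([ 0.08534622, -0.01359932,  0.44019571]), 'moment': array([0.0443806 , 0.01638283, 0.01042795]), 'grip_force': 0.0, 'opening': 1.000043418925383}
scene [[619.3, 0.0, 312.4], [0.0, 619.3, 244.9], [0.0, 0.0, 1.0]] [[0.727, 0.454, -0.516, -473.382], [-0.687, 0.491, -0.535, -1042.18], [0.01, 0.743, 0.669, 1321.398], [0.0, 0.0, 0.0, 1.0]] ['img', 'K', 'extrinsics', 'shot']
shutter 0.47 [314. 257.] 175
screwdriver 0.74 [312. 263.] 258
screwdriver 0.51 [262. 255.] 157
marker_pen 0.43 [256. 251.] 93
brush 0.74 [343. 314.] 258
lens_cap_1 0.46 [265. 237.] 104
tweezers 0.62 [264. 237.] 69
side [[448.4, 0.0, 324.7], [0.0, 448.4, 243.0], [0.0, 0.0, 1.0]] [[-0.946, 0.136, -0.293, 188.306], [-0.323, -0.398, 0.859, 924.875], [0.0, 0.907, 0.42, 574.099], [0.0, 0.0, 0.0, 1.0]] ['img', 'K', 'extrinsics', 'shot']
release_unit 0.96 [249. 313.] 4047
shutter_knob 0.46 [275. 299.] 104
screwdriver 0.71 [248. 312.] 4000
screwdriver 0.5 [331. 277.] 288
marker_pen 0.81 [362. 310.] 290
brush 0.47 [389. 244.] 186
hex_key_1 0.37 [288. 262.] 24
calliper 0.67 [301. 394.] 1362
calliper 0.38 [331. 278.] 277
lens_cap_1 0.56 [246. 388.] 337
```

```bash
python3 - <<'E'
import cv2
a=cv2.imread("pics/side0.png");b=cv2.imread("pics/scene0.png")
cv2.imwrite("pics/side0c.png",cv2.resize(a[200:440,180:500],(800,600),interpolation=cv2.INTER_CUBIC))
E
```

```text
(no output)
```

View pics/scene0.png

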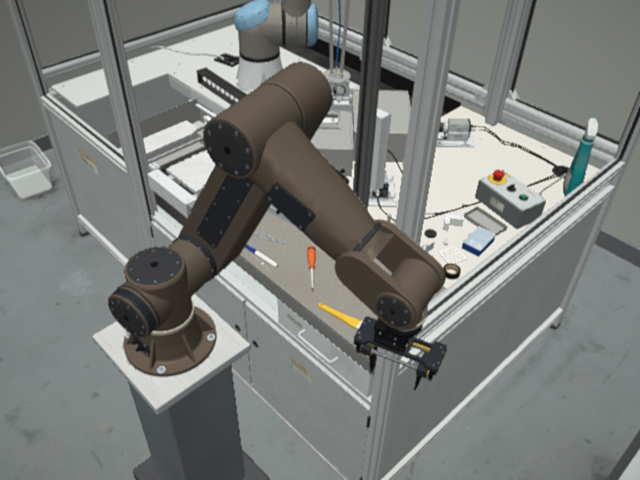

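View pics/side0c.png

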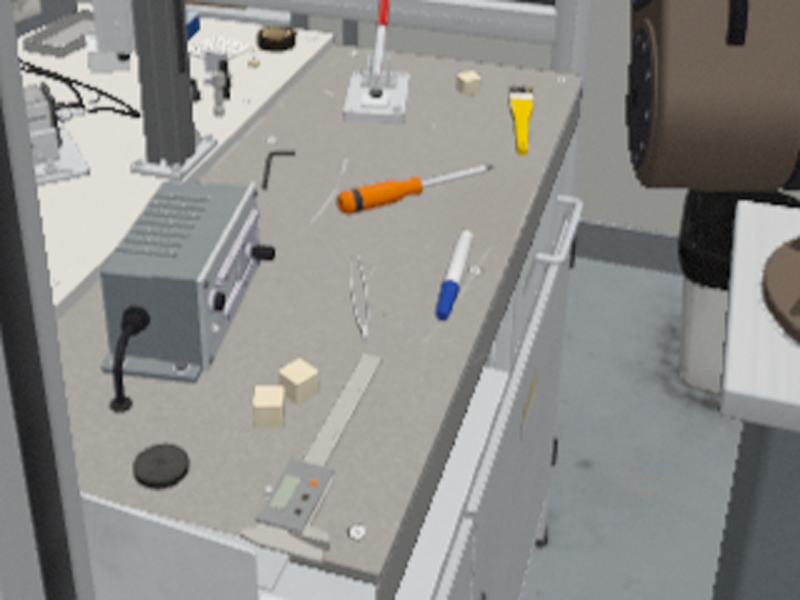

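```bash
cat >> h.py <<'E'
def ray(p,u,v):
    K=p["K"];E=p["extrinsics"]
    d=np.array([(u-K[0,2])/K[0,0],-(v-K[1,2])/K[1,1],-1.])
    return E[:3,3],E[:3,:3]@d
def onz(p,uv,z=0):
    o,d=ray(p,*uv); return (o+d*(z-o[2])/d[2]).round(1)
def proj(p,X):
    E=p["extrinsics"];c=E[:3,:3].T@(np.asarray(X,float).reshape(-1,3)-E[:3,3]).T
    q=p["K"]@np.array([c[0],-c[1],-c[2]]); return (q[:2]/q[2]).T
def tri(rs):
    A=0;b=0
    for o,d in rs:
        d=d/np.linalg.norm(d);M=np.eye(3)-np.outer(d,d);A=A+M;b=b+M@o
    return np.linalg.solve(A,b)
E
python3 - <<'E'
from h import *
p=eyes.read_camera("side")
f=lambda x,y:(180+x/2.5,200+y/2.5)
for n,c,z in [("butt",(345,200),12),("front",(420,186),11),("tip",(491,167),7),("knobend",(268,253),52),("knobbase",(252,251),52),("corner",(578,75),0),("unit L front foot",(200,375),3),("unitback L",(105,365),3),("toptopFL",(202,281),92),("topFR",(258,187),92),("topBL",(103,268),92),("toggle",(376,95),10),("brush",(522,120),5),("pen",(455,275),8),("tweez",(360,300),3),("hexk",(272,165),3),("calL",(375,360),3),("calR",(290,550),3),("cap",(160,465),5),("tallpost",(165,155),0)]:
    print(n,onz(p,f(*c),z))
p=eyes.read_camera("scene")
print("scene: tip",onz(p,(312,290),7),"butt",onz(p,(311,247),12),"pen",onz(p,(262,256),8),"brush",onz(p,(340,315),5))
print("post line, z=100:",onz(p,(400,255),100),onz(p,(425,255),100))
w=eyes.read_camera("wrist");print(w["K"].round(1).tolist(),w["extrinsics"].round(3).tolist())
E
```

```text
butt [524.3  -7.4  12. ]
front [461.1 -61.9  11. ]
tip [ 402.3 -134.5    7. ]
knobend [532.4 167.8  52. ]
knobbase [546.8 169.3  52. ]
corner [ 355.1 -434.4    0. ]
unit L front foot [544.5 281.6   3. ]
unitback L [623. 295.   3.]
toptopFL [538.1 279.   92. ]
topFR [557.4 128.3  92. ]
topBL [619.4 287.6  92. ]
toggle [ 576.9 -268.1   10. ]
brush [ 395.  -266.1    5. ]
pen [385.9  83.3   8. ]
tweez [457.2 141.7   3. ]
hexk [631.  -69.2   3. ]
calL [418.  218.1   3. ]
calR [408.4 425.2   3. ]
cap [525.1 384.5   5. ]
tallpost [755.7 -57.8   0. ]
scene: tip [ 403.2 -132.9    7. ] butt [526.2   2.   12. ] pen [388.9  78.1   8. ] brush [ 395.5 -256.3    5. ]
post line, z=100: [ 625.1 -268.7  100. ] [ 678.5 -318.1  100. ]
[[354.5, 0.0, 318.5], [0.0, 354.5, 241.3], [0.0, 0.0, 1.0]] [[0.35, 0.91, 0.223, 281.292], [-0.937, 0.34, 0.083, -562.432], [-0.0, -0.238, 0.971, 385.318], [0.0, 0.0, 0.0, 1.0]]
```

```bash
python3 - <<'E'
from h import *
p=eyes.read_camera("scene");s=eyes.read_camera("side")
for c in [(355,-434),(375,-434),(335,-434),(355,-460)]:
    X=[[*c,z] for z in (0,100,500)]
    print(c,proj(p,X).round().tolist(),proj(s,X).round().tolist())
X=p["img"];cv2.imwrite("pics/a.png",np.hstack([cv2.resize(X[150:450,300:500,::-1],(400,600)),cv2.resize(s["img"][120:300,340:460,::-1],(400,600))]))
E
```

```text
(355, -434) [[377.0, 361.0], [380.0, 337.0], [396.0, 214.0]] [[411.0, 230.0], [414.0, 201.0], [426.0, 65.0]]
(375, -434) [[382.0, 357.0], [385.0, 333.0], [402.0, 210.0]] [[405.0, 229.0], [407.0, 200.0], [419.0, 65.0]]
(335, -434) [[372.0, 365.0], [375.0, 341.0], [390.0, 218.0]] [[417.0, 231.0], [420.0, 202.0], [433.0, 65.0]]
(355, -460) [[384.0, 367.0], [388.0, 343.0], [405.0, 220.0]] [[412.0, 227.0], [415.0, 198.0], [427.0, 64.0]]
```

View pics/a.png

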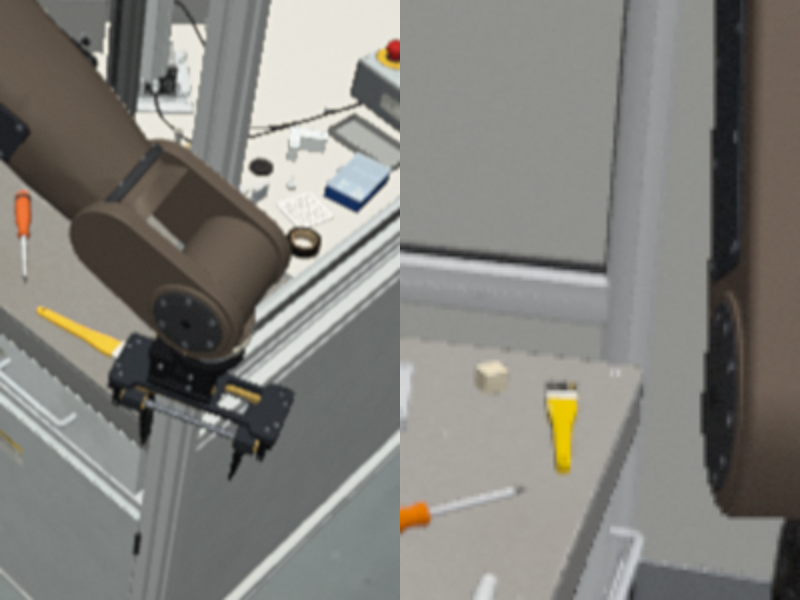

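move_arm(
  plan=[
    [[0,0,0],[0,-0.055,-0.02],1],
    [[0,0,0],[0,-0.11,-0.04],1],
    [[0,0,0],[0,-0.16,-0.06],1],
    [[0,0,0],[0,-0.21,-0.08],1],
    [[0,0,0],[0,-0.21,-0.08],1],
  ],
)

```text
t: 1.98
eef_pos: [144.4, -387.0, 296.5]
tcp_rot: [3.138, 0.001, 0.357]
ft_force: [0.1, -1.2, -0.1]
opening: 0.998
grip_force: 0.0
```

move_arm(
  plan=[
    [[0,0,-8],[0.0575,-0.004,0],1],
    [[0,0,-16],[0.114,-0.016,0],1],
    [[0,0,-24],[0.168,-0.036,0],1],
    [[0,0,-32],[0.219,-0.063,0],1],
    [[0,0,-40],[0.2655,-0.097,0],1],
  ],
)

```text
t: 2.6
eef_pos: [361.7, -204.2, 294.3]
tcp_rot: [3.141, 0.0, 1.059]
ft_force: [0.9, -1.0, 0.1]
opening: 0.999
grip_force: 0.0
```

move_arm(
  plan=[
    [[0,0,-8],[0.0575,-0.004,0],1],
    [[0,0,-16],[0.114,-0.016,0],1],
    [[0,0,-24],[0.168,-0.036,0],1],
    [[0,0,-32],[0.219,-0.063,0],1],
    [[0,0,-40],[0.2655,-0.097,0],1],
  ],
)

```text
t: 3.22
eef_pos: [407.1, 75.5, 294.3]
tcp_rot: [3.142, 0.0, 1.758]
ft_force: [0.8, -0.5, 0.3]
opening: 1.001
grip_force: 0.0
```

move_arm(
  plan=[
    [[0,0,-10],[0.015,0.01,0],1],
    [[0,0,-20],[0.03,0.02,0],1],
    [[0,0,-30],[0.045,0.03,0],1],
    [[0,0,-40],[0.06,0.04,0],1],
    [[0,0,-50],[0.077,0.05,0],1],
  ],
)

```text
t: 3.85
eef_pos: [442.5, 159.1, 294.1]
tcp_rot: [-3.141, -0.0, 2.631]
ft_force: [-0.4, 0.7, 0.1]
opening: 0.999
grip_force: 0.0
```

move_arm(
  plan=[
    [[0,0,-10],[0,0,0],1],
    [[0,0,-20],[0,0,0],1],
    [[0,0,-30],[0,0,0],1],
    [[0,0,-36],[0,0,0],1],
    [[0,0,-36],[0,0,0],1],
  ],
)

```text
t: 4.47
eef_pos: [442.2, 158.5, 294.2]
tcp_rot: [-3.142, -0.0, -3.03]
ft_force: [-0.0, 0.4, -0.4]
opening: 0.999
grip_force: 0.0
```

```bash
python3 - <<'E'
from h import *
s=readout.state();print(s["joints"].round(3),s["eef_pos"],s["tcp_rot"])
P={n:eyes.read_camera(n) for n in ["wrist","side","scene"]}
w=P["wrist"];print(w["extrinsics"].round(3).tolist())
for n,p in P.items():
    for o in ["release_unit","shutter_knob","screwdriver","blade_tip"]:
        for d in eyes.cut_out(p,o)[:2]:
            ys,xs=np.nonzero(d["mask"]);print(n,o,round(d["score"],2),np.round(d["uv"],1),len(xs),xs.min(),xs.max(),ys.min(),ys.max())
cv2.imwrite("pics/w1.png",w["img"][:,:,::-1])
np.savez("v1.npz",**{f"{n}_{k}":p[k] for n,p in P.items() for k in("img","K","extrinsics")})
E
```

```text
[ 0.204  0.185  1.807 -0.     1.15  -1.479] [442.18387519 158.52672916 294.18848578] [-3.14151267e+00 -4.01750887e-04 -3.02986755e+00]
[[-0.112, -0.965, -0.238, 376.195], [0.994, -0.109, -0.027, 150.94], [0.001, -0.24, 0.971, 464.878], [0.0, 0.0, 0.0, 1.0]]
wrist release_unit 0.71 [347.2 349.5] 6883 276 415 283 377
wrist shutter_knob 0.68 [318.6 298.3] 436 301 337 283 305
wrist screwdriver 0.95 [166.5 230.2] 1700 89 200 151 263
wrist screwdriver 0.63 [262.4 160.7] 1336 208 317 151 166
wrist blade_tip 0.91 [164.8 229.2] 1580 92 200 153 263
side release_unit 0.59 [247.8 312.4] 4005 221 288 273 364
side shutter_knob 0.49 [299.9 397.4] 1280 276 331 343 425
side shutter_knob 0.43 [278.2 300.6] 134 274 289 295 311
side screwdriver 0.62 [333.  275.3] 349 314 373 267 285
side blade_tip 0.8 [328.5 277.7] 261 314 347 273 285
scene release_unit 0.97 [286.1 199.3] 1776 257 311 177 225
scene release_unit 0.32 [310.9 254.3] 165 307 315 245 270
scene shutter_knob 0.49 [282.3 211.1] 76 277 287 205 213
scene screwdriver 0.67 [309.5 259. ] 217 307 315 245 286
scene blade_tip 0.68 [309.6 258.2] 238 307 315 245 288
scene blade_tip 0.44 [281.3 211. ] 83 276 287 204 213
```

View pics/w1.png

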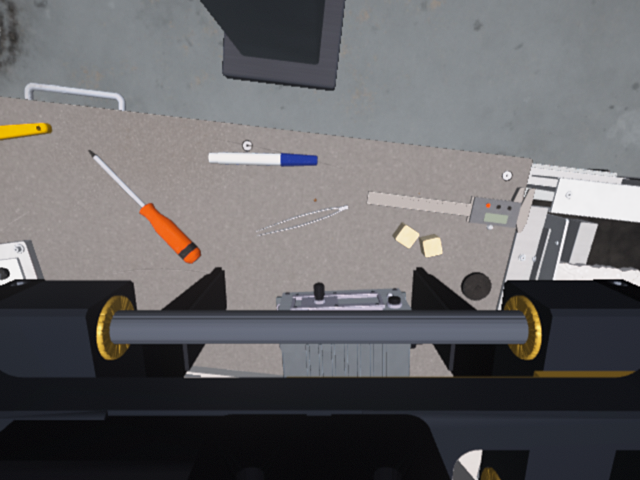

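```bash
python3 - <<'E'
from h import *
d=np.load("v1.npz")
a=cv2.resize(d["wrist_img"][275:345,265:425,::-1],(800,350),interpolation=cv2.INTER_CUBIC)
b=cv2.resize(d["scene_img"][172:230,250:318,::-1],(290,247),interpolation=cv2.INTER_CUBIC)
c=cv2.resize(d["side_img"][268:378,216:296,::-1],(180,247),interpolation=cv2.INTER_CUBIC)
b=cv2.resize(d["scene_img"][172:230,250:318,::-1],(480,409))
c=cv2.resize(d["side_img"][268:378,216:296,::-1],(320,440))
cv2.imwrite("pics/u1.png",np.vstack([a,np.hstack([cv2.resize(b,(290,247)),cv2.resize(c,(180,247)),np.zeros((247,330,3),np.uint8)])]))
E
```

```text
(no output)
```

View pics/u1.png

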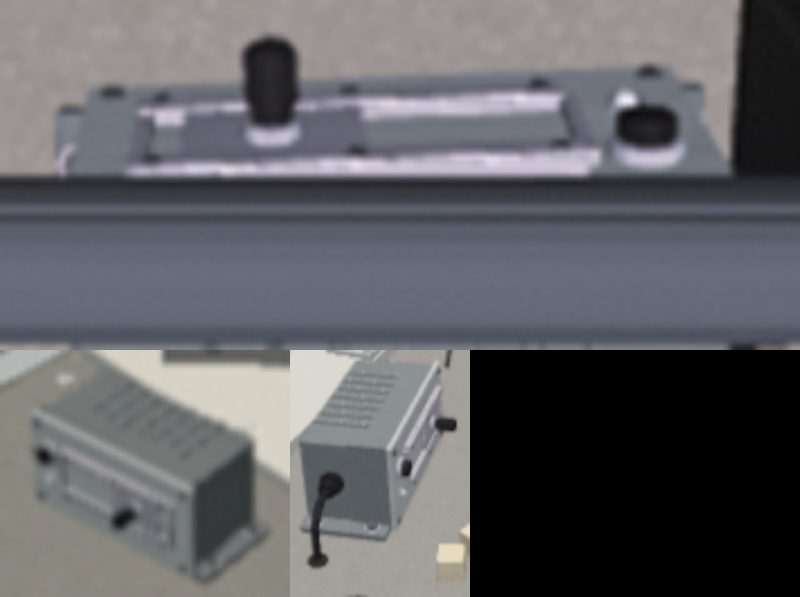

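```bash
python3 - <<'E'
from h import *
from scipy.optimize import least_squares
d=np.load("v1.npz");P={n:{k:d[f"{n}_{k}"] for k in("K","extrinsics")} for n in("wrist","side","scene")}
T={"FL":(-45,80,92),"FR":(-45,-80,92),"BL":(45,80,92),"BR":(45,-80,92)}
obs=[("side","FL",(260.4,310.2)),("side","BL",(221.3,309.3)),("side","FR",(281.8,274.7)),("side","K",(288.4,301.3)),
("scene","FR",(294.5,203.7)),("scene","FL",(258.7,185.6)),("scene","BR",(308.6,191.9)),("scene","K",(278.1,212.3)),
("wrist","K",(319,284.5)),("wrist","K0",(319.4,300))]
def f(v):
    x,y,yaw,q=v;r=R.from_euler("z",yaw)
    out=[]
    for c,n,uv in obs:
        X=T.get(n) or ((-73,-35+q,52) if n=="K" else (-57+8,-35+q,52))
        w=2 if c=="wrist" else 1
        if n=="K0": out.append(0.5*(proj(P[c],r.apply(X)+[x,y,0])[0]-uv)[0]); continue
        out+=list(w*(proj(P[c],r.apply(X)+[x,y,0])[0]-uv))
    # screw line slope in wrist
    a,b=proj(P["wrist"],r.apply([(-45,-70,8),(-45,70,8)])+[x,y,0])
    out.append(2*((b-a)[1]/(b-a)[0]+4.4/107)*107)
    return np.array(out)
s=least_squares(f,[592,210,.12,5],loss="soft_l1")
print(s.x,np.degrees(s.x[2]));print(f(s.x).round(1))
x,y,yaw,q=s.x;r=R.from_euler("z",yaw)
print("screws",proj(P["wrist"],r.apply([(-45,-70,8),(-45,70,8),(-45,-80,0)])+[x,y,0]).round(1).tolist())
print("knob",r.apply((-63,-35+q,52))+[x,y,0],"port",r.apply((-45,-35,52))+[x,y,0])
w=P["wrist"];
for z,uv in((7,(91,152)),(12,(197,258))):print(onz(w,uv,z))
E
```

```text
[5.98619184e+02 2.06384368e+02 1.57174169e-01 8.74006118e+00] 9.005416530609384
[-1.1  1.7 -6.4 -1.8 -1.  -2.2 -0.7  0.3  0.6  0.7 -1.3  0.3  3.6 -0.8
 -1.2 -0.4 -0.3 -2.2  0.2 -0.3]
screws [[288.0, 292.5], [389.8, 288.2], [281.3, 290.7]]
knob [540.50616171 170.58686752  52.        ] port [559.65234843 164.77204135  52.        ]
[ 405.9 -132.1    7. ]
[528.1   5.6  12. ]
```

move_arm(
  plan=[
    [[0,0,-2.6],[-0.048,0,0.03],0],
    [[0,0,-2.6],[-0.096,0.001,0.08],0],
    [[0,0,-2.6],[-0.096,0.001,0.14],0],
    [[0,0,-2.6],[-0.096,0.001,0.17],0],
    [[0,0,-2.6],[-0.096,0.001,0.17],0],
  ],
)

```text
t: 5.85
eef_pos: [536.0, 169.9, 122.6]
tcp_rot: [-3.141, -0.005, -2.984]
ft_force: [-0.5, -0.2, 1.1]
opening: 0.538
grip_force: 0.0
```

```bash
python3 - <<'E'
from h import *
s=readout.state();print(s["eef_pos"],s["tcp_rot"],s["opening"])
P={n:eyes.read_camera(n) for n in ["wrist","side"]}
for n,p in P.items():
    for d in eyes.cut_out(p,"shutter_knob")[:2]:
        ys,xs=np.nonzero(d["mask"]);print(n,round(d["score"],2),np.round(d["uv"],1),len(xs),xs.min(),xs.max(),ys.min(),ys.max())
    print(proj(p,[(540.5,170.6,52),(530.5,169,52)]).round())
a=P["wrist"]["img"][:,:,::-1];b=cv2.resize(P["side"]["img"][220:380,210:330,::-1],(450,600))
cv2.imwrite("pics/k1.png",np.hstack([cv2.resize(a[200:440,250:390],(350,600)),b]))
E
```

```text
[536.02229817 169.85403955 122.62197012] [-3.14133668 -0.00460508 -2.98388714] 0.5376917270084942
wrist 0.85 [316.6 270.4] 1187 285 349 242 280
[[319. 257.]
 [319. 243.]]
side 0.44 [277.8 301.3] 126 274 289 296 311
[[283. 301.]
 [288. 302.]]
```

View pics/k1.png

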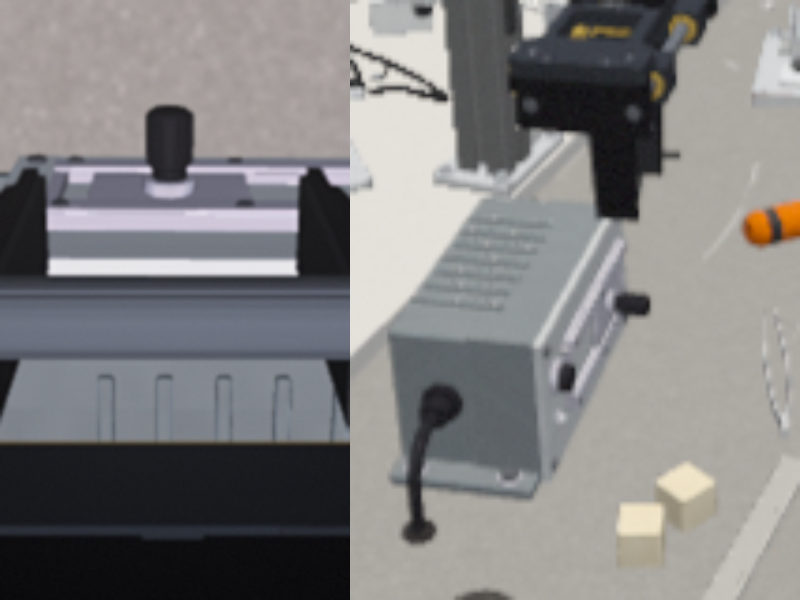

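move_arm(
  plan=[
    [[0,0,0],[0,0,0.05],0],
    [[0,0,0],[0,0,0.088],0],
    [[0,0,0],[0,0,0.088],-1],
    [[0,0,0],[0,0,0.088],-1],
    [[0,0,0],[0,0,0.088],-1],
  ],
)

```text
t: 6.68
eef_pos: [537.9, 170.3, 38.6]
tcp_rot: [3.142, 0.003, -2.984]
ft_force: [-0.1, 0.9, -0.4]
opening: 0.242
grip_force: 0.0
```

move_arm(
  plan=[
    [[0,0,0],[0,0,0],-1],
    [[0,0,0],[0,0,0],-1],
    [[0,0,0],[0,0,0],-1],
    [[0,0,0],[0,0,0],-1],
  ],
)

```text
t: 7.18
eef_pos: [537.5, 170.2, 37.6]
tcp_rot: [-3.142, 0.002, -2.984]
ft_force: [-0.5, -1.1, 8.6]
opening: 0.108
grip_force: 30.0
```

move_arm(
  plan=[
    [[0,0,0],[0,0.01,0],-1],
    [[0,0,0],[0,0.02,0],-1],
    [[0,0,0],[0,0.03,0],-1],
    [[0,0,0],[0,0.038,0],-1],
    [[0,0,0],[0,0.038,0],-1],
  ],
)

```text
t: 7.8
eef_pos: [531.6, 208.3, 37.6]
tcp_rot: [3.141, 0.002, -2.983]
ft_force: [0.8, 2.8, 8.6]
opening: 0.104
grip_force: 30.0
```

move_arm(
  plan=[
    [[0,0,0],[0,0.002,0],-1],
    [[0,0,0],[0,0.002,0],-1],
  ],
)

```text
t: 8.05
eef_pos: [531.3, 209.9, 37.6]
tcp_rot: [3.141, 0.002, -2.984]
ft_force: [-0.1, 0.6, 6.6]
opening: 0.11
grip_force: 30.0
```

move_arm(
  plan=[
    [[0,0,0],[0,0.002,0],-1],
    [[0,0,0],[0,0.002,0],-1],
  ],
)

```text
t: 8.3
eef_pos: [531.1, 211.8, 37.6]
tcp_rot: [3.141, 0.002, -2.984]
ft_force: [-0.0, 1.4, 6.1]
opening: 0.107
grip_force: 30.0
```

move_arm(
  plan=[
    [[0,0,0],[0,0.002,0],-1],
    [[0,0,0],[0,0.002,0],-1],
  ],
)

```text
t: 8.55
eef_pos: [530.9, 213.1, 37.6]
tcp_rot: [-3.141, 0.002, -2.984]
ft_force: [0.8, -5.8, 7.2]
opening: 0.108
grip_force: 30.0
```

move_arm(
  plan=[
    [[0,0,0],[0,0.002,0],-1],
    [[0,0,0],[0,0.002,0],-1],
  ],
)

```text
t: 8.8
eef_pos: [530.8, 213.3, 37.6]
tcp_rot: [-3.139, 0.001, -2.983]
ft_force: [2.6, -21.6, 8.1]
opening: 0.109
grip_force: 30.0
```

move_arm(
  plan=[
    [[0,0,0],[0,-0.0015,0],-1],
    [[0,0,0],[0,-0.0015,0],-0.4],
    [[0,0,0],[0,-0.0015,0],-0.4],
    [[0,0,0],[0,-0.0015,0],-0.4],
    [[0,0,0],[0,-0.0015,0],-0.4],
  ],
)

```text
t: 9.43
eef_pos: [529.9, 214.2, 36.5]
tcp_rot: [-3.142, -0.0, -2.984]
ft_force: [-0.4, 0.2, -0.3]
opening: 0.3
grip_force: 0.0
```

move_arm(
  plan=[
    [[0,0,0],[0,0,-0.04],-0.4],
    [[0,0,0],[0,0,-0.09],-0.4],
    [[0,0,0],[0.04,0,-0.14],-0.4],
    [[0,0,0],[0.1,0,-0.19],-0.4],
    [[0,0,0],[0.1,0,-0.19],0],
  ],
)

```text
t: 10.05
eef_pos: [429.7, 198.3, 228.8]
tcp_rot: [3.141, 0.003, -2.983]
ft_force: [-0.2, -1.0, 0.5]
opening: 0.362
grip_force: 0.0
```

```bash
python3 - <<'E'
from h import *
s=readout.state();print(s["joints"].round(3),s["eef_pos"],s["tcp_rot"],s["opening"])
w=eyes.read_camera("wrist");np.savez("v2.npz",**{k:w[k] for k in("img","K","extrinsics")})
for o in["shutter_knob","screwdriver"]:
  for d in eyes.cut_out(w,o)[:2]:
    ys,xs=np.nonzero(d["mask"]);print(round(d["score"],2),np.round(d["uv"],1),len(xs),xs.min(),xs.max(),ys.min(),ys.max())
a=w["img"][:,:,::-1]
cv2.imwrite("pics/w2.png",np.vstack([cv2.resize(a[250:330,250:410],(700,350)),cv2.resize(a[130:280,60:350],(700,250))]))
E
```

```text
[ 0.293  0.258  1.9   -0.     0.981 -1.437] [429.6983231  198.31249379 228.81984993] [ 3.14124691e+00  2.94804608e-03 -2.98312672e+00] 0.3617915072769918
0.96 [105.  238.5] 2264 15 143 143 277
```

View pics/w2.png

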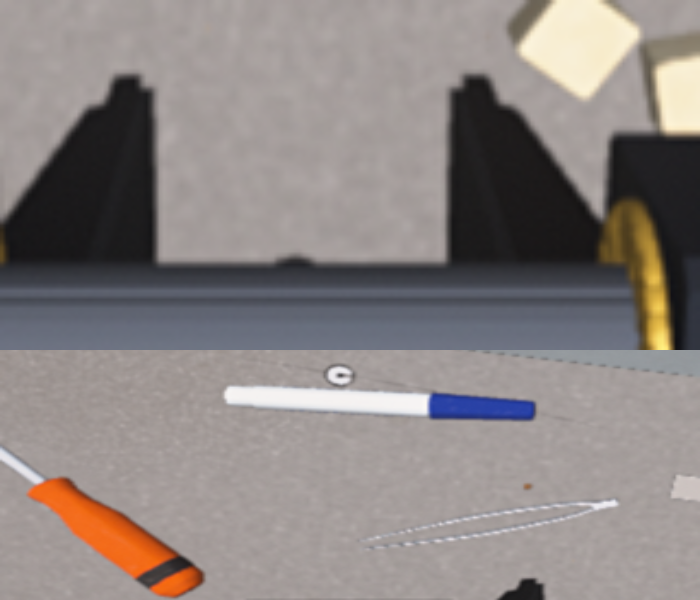

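```bash
python3 - <<'E'
from h import *
ps=[eyes.read_camera(n) for n in("wrist","side")]
for p in ps:
    m=eyes.cut_out(p,"screwdriver")[0]["mask"]
    ys,xs=np.nonzero(m);pt=np.c_[xs,ys].astype(float);c=pt.mean(0)
    v=np.linalg.svd(pt-c,full_matrices=False)[2][0];t=(pt-c)@v
    e=[pt[t<=t.min()+1].mean(0),pt[t>=t.max()-1].mean(0)]
    if e[0][1]<e[1][1]: e=e[::-1]
    # orange handle
    hsv=cv2.cvtColor(p["img"],cv2.COLOR_RGB2HSV);o=(hsv[...,0]<15)&(hsv[...,1]>180)&(hsv[...,2]>120)&cv2.dilate(m.astype(np.uint8),np.ones((9,9))).astype(bool)
    cnt=np.column_stack(np.nonzero(o)[::-1]);oc=cnt.mean(0)
    B,T=onz(p,e[0],12),onz(p,e[1],7);O=onz(p,oc,13)
    D=T-B;print(e,B,T,"len",np.hypot(*D[:2]),"dir",np.degrees(np.arctan2(D[1],D[0])),"orange c",O, "dir2",np.degrees(np.arctan2(*(T-O)[1::-1])))
    d=(T-O)[:2];d/=np.hypot(*d);print("grip from tip",T[:2]-137*d)
E
```

```text
[array([138.35714286, 272.        ]), array([ 13. , 141.5])] [528.5   5.4  12. ] [ 405.  -133.4    7. ] len 185.78936998655226 dir -131.661710869015 orange c [496.3 -31.6  13. ] dir2 -131.8875515133013
grip from tip [496.47090307 -31.40944214]
[array([315.42857143, 281.57142857]), array([372.66666667, 267.33333333])] [527.8   2.3  12. ] [ 411.1 -128.2    7. ] len 175.06895784233132 dir -131.80476571878808 orange c [498.2 -19.6  13. ] dir2 -128.73051200714477
grip from tip [496.81516986 -21.32666536]
```

move_arm(
  plan=[
    [[0,0,10],[-0.006,-0.047,0],0],
    [[0,0,20],[-0.012,-0.095,0],0],
    [[0,0,30],[-0.018,-0.143,0],0],
    [[0,0,40],[-0.023,-0.19,0],0],
    [[0,0,50],[-0.029,-0.237,0],0],
  ],
)

```text
t: 11.02
eef_pos: [497.7, -33.0, 225.5]
tcp_rot: [-3.141, -0.001, 2.421]
ft_force: [0.2, -0.2, -0.7]
opening: 0.499
grip_force: 0.0
```

move_arm(
  plan=[
    [[0,0,10],[0,0,0.02],0],
    [[0,0,20],[0,0,0.04],0],
    [[0,0,30],[0,0,0.06],0],
    [[0,0,40],[0,0,0.06],0],
    [[0,0,50],[0,0,0.06],0],
  ],
)

```text
t: 11.65
eef_pos: [497.3, -31.4, 165.1]
tcp_rot: [-3.139, -0.0, 1.548]
ft_force: [-1.1, -1.2, -0.2]
opening: 0.502
grip_force: 0.0
```

move_arm(
  plan=[
    [[0,0,10],[0,0,0],0],
    [[0,0,20],[0,0,0],0],
    [[0,0,30],[0,0,0],0],
    [[0,0,40],[0,0,0],0],
    [[0,0,41],[0,0,0],0],
  ],
)

```text
t: 12.28
eef_pos: [497.3, -31.3, 165.6]
tcp_rot: [-3.14, 0.001, 0.839]
ft_force: [-0.4, -0.3, -0.4]
opening: 0.498
grip_force: 0.0
```

```bash
python3 - <<'E'
from h import *
p=eyes.read_camera("wrist")
s=readout.state();print(s["joints"].round(3),s["eef_pos"],s["tcp_rot"],s["opening"])
for d in eyes.cut_out(p,"screwdriver")[:2]:
    ys,xs=np.nonzero(d["mask"]);print(round(d["score"],2),np.round(d["uv"],1),len(xs),xs.min(),xs.max(),ys.min(),ys.max())
r=R.from_euler("xyz",s["tcp_rot"]).as_matrix()
g=np.array([496.4,-31.4,2.5]);print("shift",(r.T@(g-s["eef_pos"])).round(1))
cv2.imwrite("pics/w3.png",p["img"][:,:,::-1])
E
```

```text
[-0.196  0.376  1.921 -0.     0.847  0.535] [497.26144962 -31.33170281 165.80319176] [-3.14053673e+00  7.45590482e-04  8.40088898e-01] 0.5007167044207462
0.84 [322.5 227.9] 2633 305 331 176 358
shift [ -0.5  -0.4 163.3]
```

View pics/w3.png

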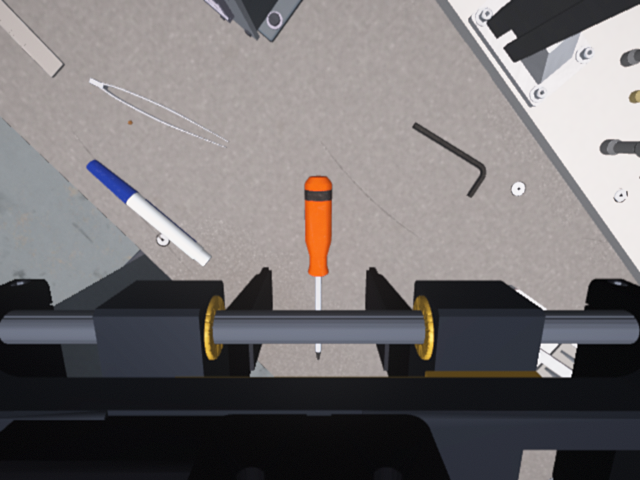

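move_arm(
  plan=[
    [[0,0,0],[0,0,0.06],0],
    [[0,0,0],[0,0,0.12],0],
    [[0,0,0],[0,0,0.15],0],
    [[0,0,0],[0,0,0.161],0],
    [[0,0,0],[0,0,0.161],0],
  ],
)

```text
t: 13.0
eef_pos: [497.2, -31.2, 5.5]
tcp_rot: [-3.141, 0.0, 0.84]
ft_force: [0.7, -0.1, -0.2]
opening: 0.505
grip_force: 0.0
```

move_arm(
  plan=[
    [[0,0,0],[0,0,0],-1],
    [[0,0,0],[0,0,0],-1],
    [[0,0,0],[0,0,0],-1],
    [[0,0,0],[0,0,0],-1],
    [[0,0,0],[0,0,0],-1],
  ],
)

```text
t: 13.62
eef_pos: [497.4, -31.2, 6.3]
tcp_rot: [3.141, -0.001, 0.839]
ft_force: [-1.2, 1.1, 6.2]
opening: 0.251
grip_force: 30.0
```

move_arm(
  plan=[
    [[0,0,0],[0,0,0],-0.3],
    [[0,0,0],[0,0,0],-0.3],
    [[0,0,0],[0,0,0.003],-0.3],
    [[0,0,0],[0,0,0.003],-0.3],
  ],
)

```text
t: 14.12
eef_pos: [496.9, -31.2, 2.3]
tcp_rot: [-3.141, 0.0, 0.839]
ft_force: [0.2, 0.1, -0.0]
opening: 0.349
grip_force: 0.0
```

move_arm(
  plan=[
    [[0,0,0],[0,0,0],-1],
    [[0,0,0],[0,0,0],-1],
    [[0,0,0],[0,0,0],-1],
    [[0,0,0],[0,0,0],-1],
  ],
)

```text
t: 14.62
eef_pos: [497.1, -31.2, 2.6]
tcp_rot: [3.142, 0.0, 0.839]
ft_force: [-0.4, -0.4, -1.4]
opening: 0.255
grip_force: 30.0
```

move_arm(
  plan=[
    [[0,0,0],[0,0,-0.02],-1],
    [[0,0,0],[0,0,-0.05],-1],
    [[0,0,0],[0,0,-0.1],-1],
    [[0,0,0],[0,0,-0.14],-1],
    [[0,0,0],[0,0,-0.14],-1],
  ],
)

```text
t: 15.25
eef_pos: [498.1, -31.3, 145.1]
tcp_rot: [3.137, -0.003, 0.839]
ft_force: [0.5, -0.7, -1.4]
opening: 0.253
grip_force: 30.0
```

move_arm(
  plan=[
    [[0,0,-10],[0.012,-0.038,0],-1],
    [[0,0,-20],[0.025,-0.076,0],-1],
    [[0,0,-30],[0.038,-0.114,0],-1],
    [[0,0,-40],[0.05,-0.151,0],-1],
    [[0,0,-50],[0.063,-0.189,0],-1],
  ],
)

```text
t: 15.88
eef_pos: [397.5, 142.9, 141.6]
tcp_rot: [-3.14, 0.0, 1.717]
ft_force: [-0.2, -0.2, -1.3]
opening: 0.251
grip_force: 30.0
```

move_arm(
  plan=[
    [[0,0,-10],[0,0,0],-1],
    [[0,0,-20],[0,0,0],-1],
    [[0,0,-30],[0,0,0],-1],
    [[0,0,-40],[0,0,0],-1],
    [[0,0,-50],[0,0,0],-1],
  ],
)

```text
t: 16.5
eef_pos: [398.1, 141.9, 141.5]
tcp_rot: [-3.14, -0.001, 2.59]
ft_force: [-0.1, -0.2, -1.0]
opening: 0.25
grip_force: 30.0
```

move_arm(
  plan=[
    [[0,0,-10],[0,0,0],-1],
    [[0,0,-20],[0,0,0],-1],
    [[0,0,-30],[0,0,0],-1],
    [[0,0,-40],[0,0,0],-1],
    [[0,0,-41],[0,0,0],-1],
  ],
)

```text
t: 17.12
eef_pos: [398.2, 141.9, 141.7]
tcp_rot: [-3.141, -0.002, -2.984]
ft_force: [-0.4, 0.0, -1.7]
opening: 0.249
grip_force: 30.0
```

```bash
python3 - <<'E'
from h import *
s=readout.state();print(s["joints"].round(3),s["eef_pos"],s["tcp_rot"],s["opening"],s["grip_force"])
r=R.from_euler("xyz",s["tcp_rot"]).as_matrix()
g=np.array([399.2,141.9,52-8.5]);print("shift",(r.T@(g-s["eef_pos"])).round(1))
E
```

```text
[ 0.186  0.318  2.116 -0.     0.709 -1.542] [398.22453028 141.93022191 141.71125096] [-3.14146287e+00 -1.60577077e-03 -2.98406805e+00] 0.24933796279499684 29.99882271979004
shift [-1.1 -0.2 98.2]
```

move_arm(
  plan=[
    [[0,-2,0],[0,0,0.04],-1],
    [[0,-2,0],[0,0,0.08],-1],
    [[0,-2,0],[0,0,0.097],-1],
    [[0,-2,0],[0,0,0.097],-1],
  ],
)

```text
t: 17.62
eef_pos: [397.8, 141.8, 44.3]
tcp_rot: [-3.141, 0.032, -2.987]
ft_force: [-0.1, -0.4, -1.1]
opening: 0.249
grip_force: 30.0
```

```bash
python3 - <<'E'
from h import *
P={n:eyes.read_camera(n) for n in ["side","scene","wrist"]}
s=readout.state();print(s["eef_pos"],s["tcp_rot"],s["opening"],s["grip_force"])
u=np.array([.988,.156,0]);port=np.array([559.3,167.2,52]);g=s["eef_pos"]+[0,0,8.5]
for n,p in P.items():
    print(n,"port,tip,knobend",proj(p,[port,g+137*u,g,port-28*u+50*np.array([-.156,.988,0])]).round(1).tolist())
    for o in("blade_tip","shutter_knob"):
      for d in eyes.cut_out(p,o)[:1]:
        ys,xs=np.nonzero(d["mask"]);print(n,o,round(d["score"],2),len(xs),xs.min(),xs.max(),ys.min(),ys.max())
b=P["side"]["img"][240:360,230:350,::-1];c=P["wrist"]["img"][230:330,240:400,::-1];e=P["scene"]["img"][170:250,230:310,::-1]
cv2.imwrite("pics/p1.png",np.hstack([cv2.resize(b,(500,500),interpolation=2),np.vstack([cv2.resize(c,(300,200),interpolation=2),cv2.resize(e,(300,300),interpolation=2)])]))
E
```

```text
[398.88608354 142.09194859  46.08437162] [-3.14156716  0.0355551  -2.98504745] 0.25348878858323065 30.000068256631494
side port,tip,knobend [[275.9, 298.9], [287.2, 299.0], [349.9, 304.9], [282.5, 312.8]]
side blade_tip 0.87 442 289 373 298 313
side shutter_knob 0.55 72 270 283 309 318
scene port,tip,knobend [[283.9, 208.5], [278.9, 211.6], [250.6, 233.3], [266.7, 206.7]]
scene blade_tip 0.57 112 239 250 230 243
scene shutter_knob 0.73 1657 261 311 177 225
wrist port,tip,knobend [[318.3, 533.9], [318.6, 507.2], [318.6, 294.9], [401.7, 499.4]]
wrist blade_tip 0.56 6887 292 345 197 376
```

View pics/p1.png

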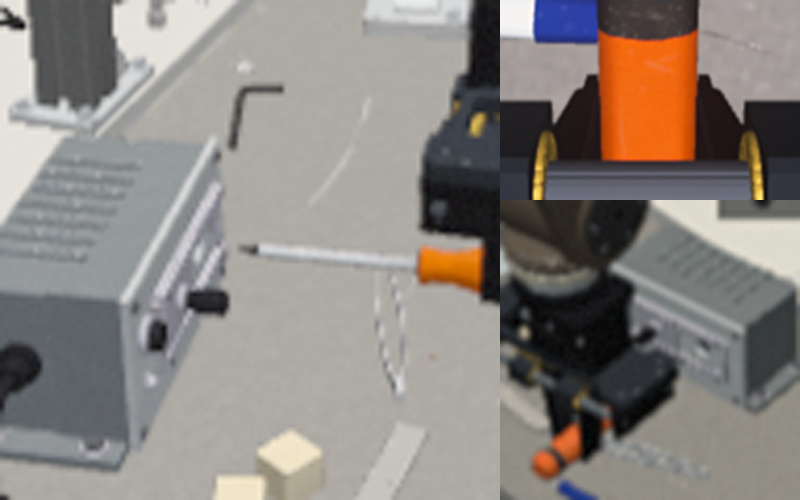

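move_arm(
  plan=[
    [[0,0,0],[-0.01,0,0.0015],-1],
    [[0,0,0],[-0.02,0,0.0017],-1],
    [[0,0,0],[-0.028,0,0.002],-1],
    [[0,0,0],[-0.036,0,0.0023],-1],
    [[0,0,0],[-0.036,0,0.0023],-1],
  ],
)

```text
t: 18.7
eef_pos: [434.8, 147.8, 44.5]
tcp_rot: [-3.142, 0.035, -2.984]
ft_force: [0.7, -0.2, -0.9]
opening: 0.256
grip_force: 30.0
```

```bash
python3 - <<'E'
from h import *
P={n:eyes.read_camera(n) for n in ["side","scene"]}
s=readout.state();print(s["eef_pos"],s["tcp_rot"],s["ft_force"].round(1),s["grip_force"])
b=P["side"]["img"][260:340,240:320,::-1];e=P["scene"]["img"][180:240,250:310,::-1]
cv2.imwrite("pics/p2.png",np.hstack([cv2.resize(b,(400,400),interpolation=2),cv2.resize(e,(400,400),interpolation=2)]))
E
```

```text
[434.02945752 147.65311882  44.45023855] [-3.14148986  0.03443808 -2.98378601] [ 0.   0.4 -0.3] 29.99972450081259
```

View pics/p2.png

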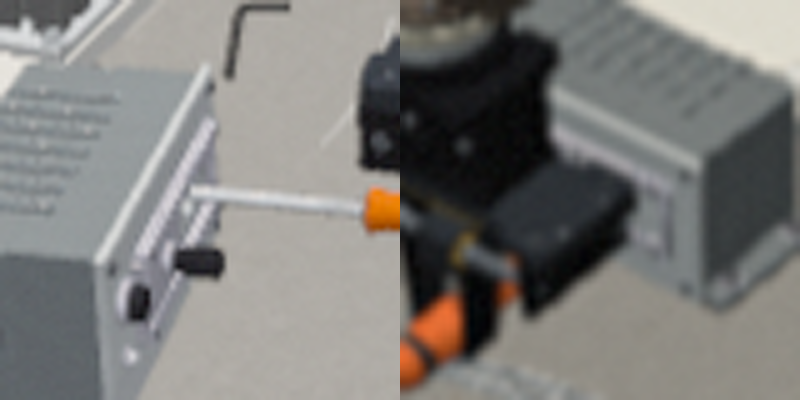

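move_arm(
  plan=[
    [[0,0,0],[-0.005,0,0.0002],-1],
    [[0,0,0],[-0.01,0,0.0004],-1],
    [[0,0,0],[-0.01,0,0.0004],-1],
    [[0,0,0],[-0.01,0,0.0004],-1],
  ],
)

```text
t: 19.3
eef_pos: [444.0, 149.2, 44.5]
tcp_rot: [-3.142, 0.035, -2.984]
ft_force: [-0.1, 0.5, -0.9]
opening: 0.252
grip_force: 30.0
```

move_arm(
  plan=[
    [[0,0,0],[-0.003,0,0.0001],-1],
    [[0,0,0],[-0.003,0,0.0001],-1],
    [[0,0,0],[-0.003,0,0.0001],-1],
  ],
)

```text
t: 19.68
eef_pos: [447.2, 149.7, 44.5]
tcp_rot: [-3.141, 0.035, -2.984]
ft_force: [-0.4, -0.2, -0.1]
opening: 0.251
grip_force: 30.0
```

move_arm(
  plan=[
    [[0,0,0],[-0.002,0,0.0001],-1],
    [[0,0,0],[-0.002,0,0.0001],-1],
    [[0,0,0],[-0.002,0,0.0001],-1],
  ],
)

```text
t: 20.05
eef_pos: [448.7, 150.0, 44.4]
tcp_rot: [-3.141, 0.034, -2.984]
ft_force: [-2.6, -1.2, -0.2]
opening: 0.248
grip_force: 30.0
```

move_arm(
  plan=[
    [[0,0,0],[-0.002,0,0.0001],-1],
    [[0,0,0],[-0.002,0,0.0001],-1],
    [[0,0,0],[-0.002,0,0.0001],-1],
  ],
)

```text
t: 20.42
eef_pos: [450.8, 150.3, 44.4]
tcp_rot: [-3.141, 0.034, -2.984]
ft_force: [-5.4, -1.0, -1.3]
opening: 0.251
grip_force: 30.0
```

move_arm(
  plan=[
    [[0,0,0],[-0.002,0,0.0001],-1],
    [[0,0,0],[-0.002,0,0.0001],-1],
    [[0,0,0],[-0.002,0,0.0001],-1],
  ],
)

```text
t: 20.8
eef_pos: [452.4, 150.6, 44.2]
tcp_rot: [-3.141, 0.033, -2.984]
ft_force: [-5.7, -1.4, -0.3]
opening: 0.252
grip_force: 30.0
```

move_arm(
  plan=[
    [[0,0,0],[-0.001,0,0],-1],
    [[0,0,0],[-0.001,0,0],-1],
    [[0,0,0],[-0.001,0,0],-1],
  ],
)

```text
t: 21.18
eef_pos: [452.5, 150.6, 44.1]
tcp_rot: [-3.141, 0.031, -2.984]
ft_force: [-8.6, -1.3, -0.6]
opening: 0.253
grip_force: 30.0
```

move_arm(
  plan=[
    [[0,0,0],[-0.001,0,0],-1],
    [[0,0,0],[-0.001,0,0],-1],
    [[0,0,0],[-0.001,0,0],-1],
  ],
)

```text
t: 21.55
eef_pos: [452.6, 150.6, 43.9]
tcp_rot: [-3.141, 0.029, -2.984]
ft_force: [-12.3, -2.3, -1.2]
opening: 0.25
grip_force: 30.0
```

move_arm(
  plan=[
    [[0,0,0],[0,0,0],-1],
    [[0,0,0],[0,0,0],-1],
    [[0,0,0],[0,0,0],-1],
    [[0,0,0],[0,0,0],-1],
    [[0,0,0],[0,0,0],-1],
  ],
)

```text
t: 22.18
eef_pos: [452.5, 150.6, 43.9]
tcp_rot: [-3.141, 0.029, -2.984]
ft_force: [-12.2, -2.0, -0.4]
opening: 0.251
grip_force: 30.0
```

```bash
python3 - <<'E'
from h import *
p=eyes.read_camera("side");s=readout.state();print(s["eef_pos"],s["ft_force"],s["grip_force"])
for d in eyes.cut_out(p,"shutter_knob")[:1]:
    ys,xs=np.nonzero(d["mask"]);print(xs.min(),xs.max(),ys.min(),ys.max())
E
```

```text
[452.53453774 150.62604581  43.89792311] [-12.83796866  -1.66478427   0.17341087] 30.010639582760632
269 284 305 321
```

Force is steady at about 12 N against the stop, the grip is firm and the shutter is still open, so I'm handing in.

```bash
python3 -c "
from cell import env
print(env.job_done())"
```

```text
the job is handed in; nothing more can be done
None
```

I handed the job in with the shutter open at its stop and the gripped screwdriver holding the button against its end stop at a steady 12 N or so; the hand-in gave no verdict, and I judged full travel from the force rise, not a direct reading.

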